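# Load the vial tray into the needle evaporator and wind the needles down to the red line

### The arm

A 6-joint arm with a two-finger parallel gripper is mounted at the origin on the work surface. World frame = base frame: x ahead of the robot, y to its left, z up, the work surface at z = 0. Lengths are in m, angles in rad, forces in N, time in s.
With the tool pointing down it reaches from about 0.275 to 0.875 m from the base axis. Payload 12.5 kg.
Tool frame: the origin (TCP) lies at the very end of the fingers, on their centre line; the grasp point (between the pads) lies 19 mm behind it; z points along the fingers, y is the line along which they close (so a half turn about z gives the same grasp; the last joint's range is limited). The gripper opens to 85 mm and grips with 20 to 120 N. Pads are 22 mm wide; open, the fingers measure 114 mm over their backs; the gripper's body (76 mm by 85 mm) begins 54 mm behind the grasp point. The pads swing forward as they close: fully open they stand 13 mm farther back than shut.
Start: joints at [-1.398, 0.351, 1.652, -0, 1.139, -0.085], TCP at [0.14, -0.532, 0.231] pointing down, gripper open.
Joint ranges: [-2.75, 2.75], [-0.79, 2.1], [0.01, 2.65], [-1.57, 4.71], [0.07, 3.14], [-2.87, 2.87]. Speed limits (rad/s): [2.22, 2.22, 2.79, 3.14, 3.14, 3.14].

### API

Orientations are given as a 3x3 rotation matrix whose columns are the frame's x, y, z axes.
In Python, from bench import manip gives the robot as it stands. Calls block until the motion is done:
- manip.move_ptp(position, orientation): joint-space move of the TCP to a pose.
- manip.move_l(position, attitude=None, max_speed=0.15): straight line of the TCP; attitude=None keeps the orientation; max_speed is the mean speed in m/s.
- manip.move_j(angles): joint-space move.
- manip.set_gripper(opening, effort=None): opening from 0.0 (shut) to 1.0 (fully open); effort is the grip in N (None keeps the last); returns when the fingers have stopped.
- manip.dwell(seconds).
- manip.inverse_kinematics(position, orientation): joint angles nearest the present ones, or None.
- manip.grab_frame(name): name is "side" or "top" or "wrist"; returns (picture, depth): 400x640x3 uint8, red, green, blue; 400x640 float32, m along the optical axis (not along the pixel's ray), 0 where there is no reading.
- manip.get_calibration(name): a dict with "camera_matrix" (3x3 intrinsics, pixels), "R" (3x3) and "t" (3): a world point X has camera coordinates R X + t. Camera axes: x right, y down, z forward; pixel columns grow to the right and rows downward; lengths in m; the calibration is good to about 2 mm. A picture is of the moment at which its call begins: read the wrist's pose just before it. get_calibration takes no time and is no camera call; for the wrist camera it gives the pose at the moment of the call.
A pose or a line that the arm cannot do raises manip.Unreachable and nothing moves.
- manip.sign_off(): hands the job in; it is judged then, once.
Trained networks look in the newest picture that a camera, given by its name, has taken for a name from the list of things; names that differ only in an ending like _2 or _b are one class to them, and where a whole thing is asked for, a point or a joint stands for the part that bears it (a point fixed in the world has none). Each returns a list of dicts, best first, with "confidence" (0 to 1); they miss things now and then, are a little off and sometimes report something else, mostly with a low value. They report only what shows in the picture. A call takes as long as a camera call. They do not tell look-alikes from the thing itself.
- manip.look_for(camera, name): "at" ([x, y, z] in m, in world coordinates, good to about 4 mm: the middle of the surface that is visible of it).
Readings, each from a call of its own:
- manip.current_time(): time.
- manip.current_qpos(): joint angles.
- manip.current_joint_vel(): joint speeds.
- manip.current_joint_torque(): joint torques, N m.
- manip.current_ee_pos(): TCP position.
- manip.current_tcp_rot(): TCP orientation.
- manip.current_force(): force on the tool from outside, world axes, zero at the start.
- manip.current_ft_torque(): the same for the moment, N m.
- manip.current_grip_width(): opening from 0.0 (shut) to 1.0 (fully open).
- manip.current_grip_force(): force on a finger pad.
Only numpy, scipy, OpenCV 4.12 (cv2) and the standard library are available. Lean on these libraries where they do the work, as an engineer would, in place of code of your own. Each camera call takes 0.05 s, during which the arm holds its last target. There are 200 camera calls.

### The job

Slide the tray of open vials along the bench into the evaporator, between its guide rails, fully home against the stop. Then crank the handwheel on the column to lower the needles into the vials until the pointer stands level with the red line on the scale, and let go. Do not let the needles strike the vials or the tray, keep the vials standing in their pockets and leave the other things on the bench alone.

Things in the scene. Friction and masses are not known exactly. Their poses are not given: they have to be found in the camera images.
- evaporator: Manual needle evaporator, fixed on the bench. Origin on the bench under the centre of the tray's pocket block when the tray is fully home; +x is the direction in which the tray slides in, its mouth faces -x. Behind the stop stands a 50 x 50 mm aluminium column (axis at x = 95 mm, top at z = 245 mm) with the handwheel on top and, on its +y face, a white scale with a black pointer and a red rider.
- mouth (a point): Middle of the mouth, on the bench, 105 mm before the evaporator's origin (x = -105 mm). Two aluminium guide rails, 26 mm high, 12 mm thick, stand on the bench, 73 mm apart inside from x = -76 to 51 mm, and flare to 113 mm apart at the mouth. No floor between them: the tray slides on the bench.
- stop (a point): Middle of the upright face that stops the tray's leading end, at evaporator x = 51 mm, 15 mm above the bench: the front of the off-white foot block, 130 mm wide and 30 mm high.
- handwheel (a joint): Black handwheel on the column, vertical axis, rim 112 mm over all, z = 255 to 267 mm. Angle in rad, growing CLOCKWISE seen from above, which LOWERS the needles by 16 mm a turn (2.546 mm per rad). Range 0 (top) to 23.5; starts between 1.6 and 6.2. Takes 2.4 N at the handle when turned slowly, 4 to 5 N briskly; it stays where it is left.
- wheel_axis (a point): Point on the handwheel's vertical axis, at the height of the middle of the crank handle (z = 298 mm).
- crank_handle (a point): Upright red crank handle on the wheel's rim, 50 mm from the axis. It revolves freely on its own pin, so it can be held while the wheel goes round with the hand not turning. 18 mm in diameter, from z = 268 to 321 mm; this point is on its centre line at z = 298 mm. All is free above and beside it; the rim's top lies at z = 267 mm.
- pointer (a point): Black pointer on the carriage of the needle manifold, on the +y face of the column, in the middle of the scale. It moves up and down with the needles: height 167.5 mm less 2.546 mm per rad of the handwheel.
- red_line (a point): Line of the red rider set on the edge of the same scale: the height at which the pointer has to stand, 117 to 130 mm above the bench, different each time. The rider cannot be moved by touch.
- manifold: Needle manifold: teal carriage on the column and off-white and teal bar, 104 mm long (evaporator x = -48 to 56 mm), 66 mm wide, over the place of the tray. Origin on the column's axis at the pointer's height; the bar reaches from 12.5 mm below to 28 mm above that. Moves only up and down, driven by the handwheel.
- needle_tips (a point): Centre of the six needle tips, 72.5 mm below the pointer's height: 3 rows along x and 2 along y, 33 mm apart, needles 3 mm thick and 60 mm long, each over the middle of a vial when the tray is home. At the start they hang 14 to 26 mm above the vials' rims.
- tray: Steel tray with six open vials, loose on the bench before the mouth, 0.55 to 0.81 kg loaded. Pocket block 102 mm (x) x 69 mm (y) x 24 mm high, origin at the centre of its underside; +x is the leading end, that meets the stop. Two thin arms run back to a black handle bar at its -x end. Fully home its origin and axes agree with the evaporator's.
- tray_bar (a point): Centre of the tray's handle bar, 117 mm behind its origin, 24 mm above the bench. Bar 90 mm long (tray y), 12 mm thick (tray x), from 12 to 36 mm above the bench; 60 mm free between it and the pocket block, arms at tray y = +-32 mm, 14 to 25 mm above the bench. With the tray home it is 63 mm clear of the manifold's edge: near for a hand set lengthwise, enough to push from behind.
- vial0: Open amber glass vial, 28 mm in diameter, 61 mm high, standing loose in the tray's pocket at tray x = -33, y = -16.5 mm, on a floor 4 mm above the bench (rim at 65 mm). Inner diameter 24 mm. Origin at the centre of its underside.
- vial1: Open amber glass vial, 28 mm in diameter, 61 mm high, standing loose in the tray's pocket at tray x = -33, y = 16.5 mm, on a floor 4 mm above the bench (rim at 65 mm). Inner diameter 24 mm. Origin at the centre of its underside.
- vial2: Open amber glass vial, 28 mm in diameter, 61 mm high, standing loose in the tray's pocket at tray x = 0, y = -16.5 mm, on a floor 4 mm above the bench (rim at 65 mm). Inner diameter 24 mm. Origin at the centre of its underside.
- vial3: Open amber glass vial, 28 mm in diameter, 61 mm high, standing loose in the tray's pocket at tray x = 0, y = 16.5 mm, on a floor 4 mm above the bench (rim at 65 mm). Inner diameter 24 mm. Origin at the centre of its underside.
- vial4: Open amber glass vial, 28 mm in diameter, 61 mm high, standing loose in the tray's pocket at tray x = 33, y = -16.5 mm, on a floor 4 mm above the bench (rim at 65 mm). Inner diameter 24 mm. Origin at the centre of its underside.
- vial5: Open amber glass vial, 28 mm in diameter, 61 mm high, standing loose in the tray's pocket at tray x = 33, y = 16.5 mm, on a floor 4 mm above the bench (rim at 65 mm). Inner diameter 24 mm. Origin at the centre of its underside.
- wash_bottle: White wash bottle, 64 mm x 170 mm high, red cap. Bystander, leave alone; origin at the centre of its underside.
- beaker: Glass beaker, 68 mm x 85 mm high. Bystander, leave alone; origin at the centre of its underside.
- reagent_bottle: Amber reagent bottle, 76 mm x 145 mm high, blue cap. Bystander, leave alone; origin at the centre of its underside.
- cap_jar: Small white jar, 60 mm x 60 mm high. Bystander, leave alone; origin at the centre of its underside.
- forceps: Steel forceps, 140 mm long, lying on the bench. Bystander, leave alone; origin at the centre of its underside.
- cap_tray: Shallow blue tray, 120 x 90 x 35 mm. Bystander, leave alone; origin at the centre of its underside.
There are look-alikes about, which are no part of the job. Of the things shaped like the tray, the steel one is meant.

How it is judged:
On the way, in this order (a step that is already met when the one before it is completed fails the run):
1. the tray is fully home between the rails (within 3.5 mm of the stop), vials standing, the needles still above the line (x of tray in the frame of evaporator above -0.0035 m and y of tray in the frame of evaporator between -0.004 and 0.004 m and angle between the x axis of tray and the x axis of evaporator, either way round below 0.06 rad and height (world z) of tray below 0.003 m and angle between each of vial0, vial1, vial2, vial3, vial4, vial5's own z axis and vertical below 0.15 rad and z of each of vial0, vial1, vial2, vial3, vial4, vial5 in the frame of tray below 0.008 m and z of pointer in the frame of red_line above 0.004 m), for 0.2 s.
2. the pointer is level with the red line (within 2 mm), the tray still home (x of tray in the frame of evaporator above -0.0035 m and y of tray in the frame of evaporator between -0.004 and 0.004 m and angle between the x axis of tray and the x axis of evaporator, either way round below 0.06 rad and height (world z) of tray below 0.003 m and z of pointer in the frame of red_line between -0.002 and 0.002 m), for 0.2 s.
At the end, for the whole second after the job is handed in: The tray lies flat on the bench fully home: its leading end within 3.5 mm of the stop, within 4 mm sideways and 0.06 rad of the rails' direction; all six vials stand upright in their pockets; the pointer is within 2 mm of the red line's height; wheel and tray are at rest (all of step 2 and angle between each of vial0, vial1, vial2, vial3, vial4, vial5's own z axis and vertical below 0.15 rad and z of each of vial0, vial1, vial2, vial3, vial4, vial5 in the frame of tray below 0.008 m and velocity of joint handwheel between -0.1 and 0.1 rad/s and linear speed of tray below 0.01 m/s); the robot touches nothing.
It fails at once if the tray is lifted off the bench by more than 30 mm instead of being slid (height (world z) of tray above 0.03 m).
It fails at once if the needles or manifold strike a vial or the tray (over 3 N) (contact force between manifold and vial0 above 3 N or contact force between manifold and vial1 above 3 N or contact force between manifold and vial2 above 3 N or contact force between manifold and vial3 above 3 N or contact force between manifold and vial4 above 3 N or contact force between manifold and vial5 above 3 N or contact force between manifold and tray above 3 N).
It fails at once if a vial tips over or comes out of its pocket (angle between any of vial0, vial1, vial2, vial3, vial4, vial5's own z axis and vertical above 0.5 rad or z of any of vial0, vial1, vial2, vial3, vial4, vial5 in the frame of tray above 0.03 m).
It fails at once if another thing on the bench is shifted by more than 30 mm (distance of any of wash_bottle, beaker, reagent_bottle, cap_jar, forceps, cap_tray from where it was at the start of the episode above 0.03 m).
It also fails if it takes over 67 s, if anything falls off the work surface, if the arm or the gripper's body presses on something with over 40 N, if the wrist force passes 120 N, or if a joint passes its speed limit or range.

## Working session

There is one attempt and no reset: what is moved stays moved. The work goes in short steps, each a Python script; the robot and the scene stay as the last script left them, time stands still between calls to the robot, and variables do not carry over. Pictures are saved under pics/ and viewed, at most 10 in all, crops included, and the job is handed in when it is done.

```bash
ls; mkdir -p pics; python3 - <<'E'
from bench import manip
import cv2,numpy as np
for c in("side","top"):
    p,d=manip.grab_frame(c); cv2.imwrite(f"pics/{c}0.png",p[:,:,::-1]); np.savez(f"{c}0.npz",p=p,d=d,**manip.get_calibration(c))
    for n in("tray","tray_bar","crank_handle","handwheel","pointer","red_line","manifold","stop","mouth","vial0","evaporator","wheel_axis"):
        print(c,n,[(np.round(r["at"],3).tolist(),round(r["confidence"],2)) for r in manip.look_for(c,n)[:4]])
print(manip.current_time())
E
```

```text
pics
side tray [([0.552, 0.391, 0.02], 0.89), ([0.262, 0.442, 0.017], 0.74), ([0.481, 0.221, 0.024], 0.65), ([0.291, 0.212, 0.017], 0.63)]
side tray_bar [([0.26, 0.437, 0.022], 0.79), ([0.29, 0.212, 0.021], 0.63), ([0.481, 0.214, 0.027], 0.61)]
side crank_handle [([0.55, -0.143, 0.298], 0.66)]
side handwheel [([0.515, -0.157, 0.27], 0.85)]
side pointer [([0.505, -0.079, 0.172], 0.85)]
side red_line []
side manifold [([0.509, -0.079, 0.174], 0.96), ([0.52, 0.079, 0.06], 0.62)]
side stop [([0.505, -0.14, 0.168], 0.97), ([0.42, -0.361, 0.077], 0.45)]
side mouth [([0.502, -0.139, 0.163], 0.63)]
side vial0 [([0.477, 0.151, 0.047], 0.71), ([0.487, 0.077, 0.062], 0.6), ([0.51, 0.157, 0.048], 0.51), ([0.522, 0.085, 0.065], 0.44)]
side evaporator [([0.507, -0.131, 0.162], 0.77)]
side wheel_axis [([0.516, -0.158, 0.266], 0.82)]
top tray [([0.251, 0.475, 0.012], 0.93), ([0.291, 0.204, 0.005], 0.84), ([0.553, 0.389, 0.018], 0.66), ([0.491, 0.157, 0.026], 0.52)]
top tray_bar [([0.552, 0.387, 0.015], 0.96), ([0.251, 0.47, 0.009], 0.71), ([0.487, 0.162, 0.022], 0.66)]
top crank_handle [([0.792, -0.169, 0.04], 0.34)]
top handwheel [([0.512, -0.173, 0.267], 0.79)]
top pointer [([0.506, -0.087, 0.169], 0.65)]
top red_line [([0.513, -0.172, 0.262], 0.74)]
top manifold [([0.512, -0.089, 0.172], 0.65)]
top stop [([0.504, -0.147, 0.174], 0.57), ([0.513, 0.12, 0.034], 0.42)]
top mouth [([0.501, -0.144, 0.173], 0.79), ([0.626, -0.445, 0.0], 0.57)]
top vial0 [([0.735, 0.21, 0.114], 0.65), ([0.515, 0.123, 0.033], 0.57), ([0.49, 0.082, 0.024], 0.49), ([0.524, 0.087, 0.033], 0.49)]
top evaporator []
top wheel_axis [([0.494, 0.08, 0.027], 0.69), ([0.515, -0.169, 0.263], 0.68), ([0.788, 0.07, 0.002], 0.6)]
1.3
```

View pics/side0.png

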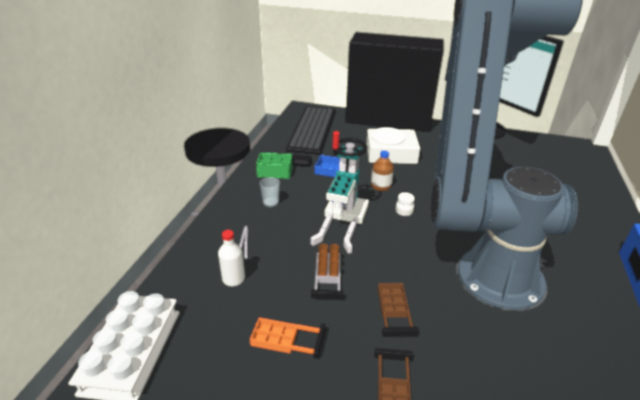

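View pics/top0.png

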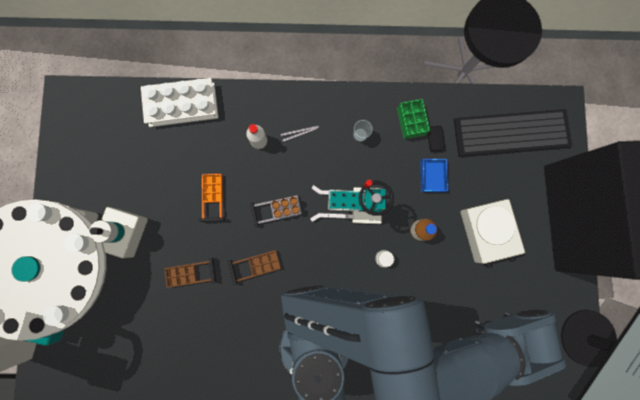

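The top view shows the candidates for the tray: steel with vials (278,208), orange (212,195), and brown (190,273) and (257,263). The steel one fits because it carries amber vials and lies before the evaporator's mouth at about (315,203). I'll look closer with the wrist camera.

```bash
cat > h.py <<'E'
from bench import manip
import cv2,numpy as np
def Rdown(yaw): # tool y axis along (cos,sin) of yaw, z down
    y=np.array([np.cos(yaw),np.sin(yaw),0]); z=np.array([0,0,-1.]); return np.column_stack([np.cross(y,z),y,z])
def snap(c,name):
    cal=manip.get_calibration(c); p,d=manip.grab_frame(c)
    cv2.imwrite(f"pics/{name}.png",p[:,:,::-1]); np.savez(f"{name}.npz",p=p,d=d,**cal); return p,d,cal
def cloud(d,cal):
    K=cal["camera_matrix"];v,u=np.mgrid[:d.shape[0],:d.shape[1]]
    P=np.stack([(u-K[0,2])/K[0,0]*d,(v-K[1,2])/K[1,1]*d,d],-1)
    return (P-cal["t"])@cal["R"]
def proj(X,cal):
    c=np.asarray(X)@cal["R"].T+cal["t"];q=c@cal["camera_matrix"].T;return q[...,:2]/q[...,2:]
E
python3 - <<'E'
from h import *
print(manip.current_tcp_rot().round(2).tolist())
R=Rdown(-np.pi/2)
c=manip.get_calibration("wrist"); Rt=manip.current_tcp_rot(); print("cam in tool",(Rt.T@(-c["R"].T@c["t"]-manip.current_ee_pos())).round(3),(Rt.T@c["R"].T).round(2).tolist())
for yaw in(-np.pi/2,np.pi/2):
    print(yaw,[manip.inverse_kinematics(p,Rdown(yaw)) for p in([.5,.2,.4],[.5,.05,.4],[.5,.0,.45],[.5,.25,.01])])
for n in("top","side"):
    a=np.load(n+"0.npz"); print(n,(-a["R"].T@a["t"]).round(2))
E
```

```text
[[0.97, 0.25, -0.0], [0.25, -0.97, -0.0], [-0.0, 0.0, -1.0]]
cam in tool [ 0.072 -0.    -0.143] [[-0.0, -0.96, -0.28], [1.0, -0.0, -0.0], [0.0, -0.28, 0.96]]
-1.5707963267948966 [array([ 2.94050381e-01,  2.11838742e-01,  1.42662000e+00, -4.44089210e-16,
        1.50313392e+00,  1.86484671e+00]), array([ 6.99760879e-03,  1.38639184e-01,  1.51416111e+00, -4.44089210e-16,
        1.48879236e+00,  1.57779394e+00]), array([-9.31345840e-02,  1.21387586e-01,  1.41932803e+00, -4.44089210e-16,
        1.60087704e+00,  1.47766174e+00]), array([ 3.80369655e-01,  6.82595881e-01,  1.76238048e+00, -4.44089210e-16,
        6.96616296e-01,  1.95116598e+00])]
1.5707963267948966 [array([ 2.94050381e-01,  2.11838742e-01,  1.42662000e+00, -4.44089210e-16,
        1.50313392e+00, -1.27674595e+00]), array([ 6.99760879e-03,  1.38639184e-01,  1.51416111e+00, -4.44089210e-16,
        1.48879236e+00, -1.56379872e+00]), array([-9.31345840e-02,  1.21387586e-01,  1.41932803e+00, -4.44089210e-16,
        1.60087704e+00, -1.66393091e+00]), array([ 3.80369655e-01,  6.82595881e-01,  1.76238048e+00, -4.44089210e-16,
        6.96616296e-01, -1.19042667e+00])]
top [0.37 0.04 1.51]
side [0.27 1.08 0.96]
```

```bash
python3 - <<'E'
from h import *
manip.move_ptp([.50,-.02,.45],Rdown(-np.pi/2))
p,d,c=snap("wrist","w1"); print(c["camera_matrix"].round(1).tolist())
for n in("tray","tray_bar","crank_handle","handwheel","stop","pointer","red_line","vial0"):
    print(n,[(np.round(r["at"],3).tolist(),round(r["confidence"],2)) for r in manip.look_for("wrist",n)[:6]])
manip.move_ptp([.50,.08,.45],Rdown(-np.pi/2)); snap("wrist","w2")
for n in("tray","tray_bar","crank_handle","handwheel","stop","pointer","red_line","vial0"):
    print(n,[(np.round(r["at"],3).tolist(),round(r["confidence"],2)) for r in manip.look_for("wrist",n)[:6]])
print(manip.current_time())
E
```

```text
[[298.5, 0.0, 319.1], [0.0, 298.5, 205.2], [0.0, 0.0, 1.0]]
tray [([0.495, 0.193, 0.03], 0.78), ([0.553, 0.382, 0.014], 0.62), ([0.296, 0.21, 0.017], 0.6)]
tray_bar [([0.254, 0.471, 0.019], 0.93), ([0.55, 0.387, 0.021], 0.79), ([0.297, 0.208, 0.017], 0.71), ([0.486, 0.19, 0.023], 0.6), ([0.515, -0.166, 0.268], 0.29)]
crank_handle [([0.553, -0.139, 0.319], 0.67)]
handwheel [([0.516, -0.168, 0.267], 0.61), ([0.431, -0.368, 0.103], 0.25)]
stop [([0.513, -0.094, 0.172], 0.74), ([0.523, -0.147, 0.245], 0.59), ([0.553, -0.138, 0.32], 0.34)]
pointer [([0.513, -0.094, 0.17], 0.74)]
red_line []
vial0 [([0.51, 0.159, 0.048], 0.82), ([0.483, 0.113, 0.046], 0.79), ([0.521, 0.09, 0.037], 0.69), ([0.518, 0.125, 0.048], 0.67), ([0.489, 0.084, 0.045], 0.52), ([0.47, 0.141, 0.053], 0.49)]
tray [([0.498, 0.169, 0.026], 0.98), ([0.554, 0.385, 0.013], 0.76), ([0.297, 0.196, 0.014], 0.55)]
tray_bar [([0.254, 0.472, 0.018], 0.91), ([0.489, 0.166, 0.021], 0.89), ([0.298, 0.195, 0.013], 0.68)]
crank_handle [([0.552, -0.136, 0.314], 0.89), ([0.492, 0.165, 0.024], 0.63)]
handwheel [([0.512, -0.167, 0.268], 0.64), ([0.727, 0.214, 0.065], 0.37), ([0.517, -0.097, 0.169], 0.25)]
stop [([0.522, -0.146, 0.199], 0.82), ([0.516, 0.123, 0.033], 0.31)]
pointer [([0.513, -0.094, 0.171], 0.86)]
red_line []
vial0 [([0.471, 0.14, 0.042], 0.8), ([0.514, 0.121, 0.031], 0.74), ([0.488, 0.082, 0.034], 0.74), ([0.481, 0.11, 0.034], 0.73), ([0.509, 0.156, 0.036], 0.6), ([0.518, 0.086, 0.02], 0.47)]
5.0417
```

View pics/w1.png

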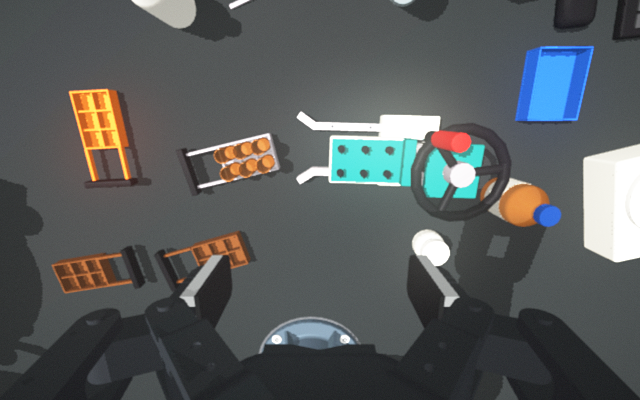

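The image shows the steel tray with vials at (230,160) with its bar at (188,172). The evaporator mouth is at (310,150), the manifold at (367,160), the wheel hub at (461,175) and the red handle at (452,141). Next I'll fit poses from depth.

```bash
cat > fit.py <<'E'
from h import *
def rect(P,msg):
    xy=(P[:,:2]*1000).astype(np.float32)
    if len(xy)<20: print(msg,len(xy));return
    r=cv2.minAreaRect(xy); m=np.median(P,0)
    print(msg,len(xy),"c",np.round(r[0],1),"size",np.round(r[1],1),"ang",round(r[2],2),"med",m.round(4))
def load(n):
    a=np.load(n+".npz"); c={k:a[k] for k in("camera_matrix","R","t")}; return a["p"].astype(int),a["d"],c
if __name__=="__main__":
  for n in("w1","w2"):
    p,d,c=load(n); P=cloud(d,c); ok=d>0; mx=p.max(2); mn=p.min(2)
    def box(x0,x1,y0,y1,z0,z1): return ok&(P[...,0]>x0)&(P[...,0]<x1)&(P[...,1]>y0)&(P[...,1]<y1)&(P[...,2]>z0)&(P[...,2]<z1)
    b=box(.43,.54,.18,.235,.028,.042); rect(P[b&(mx<70)],"bar")
    s=box(.44,.56,.05,.21,.016,.03); rect(P[s&(mn>90)],"steel z16-30")
    z=P[...,2]
    b=box(.44,.58,-.14,0,.15,.215); h=np.histogram(z[b],20);  print(h[0],h[1].round(3))
    rect(P[b&(np.abs(z-np.percentile(z[b],60))<.006)],"manif")
    b=box(.4,.62,-.2,.05,.019,.028)&(mn>100); rect(P[b],"rails")
    for s,(x0,x1) in(("+",(.52,.6)),("-",(.42,.505))):
        q=P[b&(P[...,0]>x0)&(P[...,0]<x1)&(P[...,1]<-.02)]; 
        if len(q)>30: print(s,len(q),np.polyfit(q[:,1],q[:,0],1).round(4),q[:,:2].min(0).round(4),q[:,:2].max(0).round(4))
    b=box(.44,.62,-.26,-.08,.258,.275)&(mx<70); q=P[b]; r=cv2.minEnclosingCircle((q[:,:2]*1000).astype(np.float32)); print("wheel",len(q),np.round(r[0],1),r[1],np.median(q[:,2]))
    b=ok&(p[...,0]>130)&(p[...,1]<60)&box(.4,.7,-.3,0,.26,.34); q=P[b]; t=q[q[:,2]>.314]; print("handle top",len(t),q[:,2].max()); rect(t,"top")
E
python3 fit.py
```

```text
bar 158 c [474.8 223.5] size [88.2 10.8] ang 7.86 med [0.4736 0.2234 0.0347]
steel z16-30 488 c [493.7 140.7] size [ 69.3 155.4] ang 13.1 med [0.505  0.1214 0.0248]
[   9    7    9    9    7    8    8   11   12   81  198  978 1685   82
   27   31   86  135  174  102] [0.15  0.152 0.154 0.156 0.158 0.16  0.162 0.163 0.165 0.167 0.169 0.171
 0.173 0.175 0.177 0.179 0.181 0.182 0.184 0.186 0.188]
manif 3058 c [513.9 -86.5] size [102.7  65.9] ang 88.37 med [ 0.5155 -0.0873  0.1732]
rails 708 c [513.7 -82.8] size [207.5 131.2] ang 87.99 med [ 0.5561 -0.0333  0.0268]
+ 382 [0.0036 0.5574] [ 0.5398 -0.1888] [ 0.5771 -0.02  ]
- 53 [-0.0505  0.4714] [ 0.4668 -0.0371] [ 0.4788 -0.0217]
wheel 1451 [ 511.8 -178.6] 55.17097473144531 0.2667258925979216Traceback (most recent call last):
  File "fit.py", line 23, in <module>
    b=ok&(p[...,0]>130)&(p[...,1]<60)&box(.4,.7,-.3,0,.26,.34); q=P[b]; t=q[q[:,2]>.314]; print("handle top",len(t),q[:,2].max()); rect(t,"top")
                                                                                                                    ~~~~~~~~~~^^
    return umr_maximum(a, axis, None, out, keepdims, initial, where)
ValueError: zero-size array to reduction operation maximum which has no identity
```

```bash
python3 - <<'E'
import cv2
p=cv2.imread("pics/w2.png"); q=cv2.imread("pics/w1.png")
a=cv2.resize(p[90:220,170:420],None,fx=3,fy=3,interpolation=2)
cv2.imwrite("pics/c1.png",a)
E
```

```text
(no output)
```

View pics/c1.png

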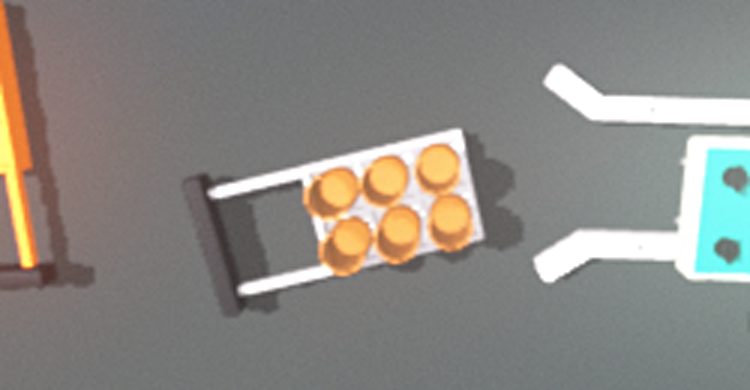

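The crop confirms the steel tray: bar at (215,245), six amber vials upright, lying about 13° askew before the mouth rails at (560,160). Refining with w2.

```bash
sed -i 's/print("handle top".*/\n    if len(t): rect(t,"top")\n    else: print("h",len(q), p[141,452],P[141,452])/' fit.py; python3 fit.py; python3 - <<'E'
from fit import *
for n in("w1","w2"):
    p,d,c=load(n);P=cloud(d,c);mx=p.max(2);mn=p.min(2)
    m=(P[...,0]>.42)&(P[...,0]<.54)&(P[...,1]>.19)&(P[...,1]<.25)&(P[...,2]>.02)&(mx<90); rect(P[m],"bar>20")
    e=np.array([-.029,-.9996]);f=np.array([.9996,-.029]);o=np.array([.514,-.0825])
    X=(P[...,:2]-o)@e;Y=(P[...,:2]-o)@f;Z=P[...,2]
    for s in(1,-1):
        m=(mn>110)&(Z>.018)&(Z<.03)&(X>-75)&(X<-.055)&(X>-.074)&(Y*s>.03)&(Y*s<.055)
        if m.sum()>10: print(n,"rail",s,m.sum(),"Y",np.percentile(Y[m],[1,10,50,90,99]).round(4),"slope",np.polyfit(X[m],Y[m],1)[0].round(3))
    m=(Z>.012)&(mn>110)&(Z<.03)&(X<-.07)&(X>-.13)&(abs(Y)<.08); print("mouth X",np.percentile(X[m],[0,1,5]).round(4),"Y",Y[m].min().round(4),Y[m].max().round(4))
E
```

```text
bar 158 c [474.8 223.5] size [88.2 10.8] ang 7.86 med [0.4736 0.2234 0.0347]
steel z16-30 488 c [493.7 140.7] size [ 69.3 155.4] ang 13.1 med [0.505  0.1214 0.0248]
[   9    7    9    9    7    8    8   11   12   81  198  978 1685   82
   27   31   86  135  174  102] [0.15  0.152 0.154 0.156 0.158 0.16  0.162 0.163 0.165 0.167 0.169 0.171
 0.173 0.175 0.177 0.179 0.181 0.182 0.184 0.186 0.188]
manif 3058 c [513.9 -86.5] size [102.7  65.9] ang 88.37 med [ 0.5155 -0.0873  0.1732]
rails 708 c [513.7 -82.8] size [207.5 131.2] ang 87.99 med [ 0.5561 -0.0333  0.0268]
+ 382 [0.0036 0.5574] [ 0.5398 -0.1888] [ 0.5771 -0.02  ]
- 53 [-0.0505  0.4714] [ 0.4668 -0.0371] [ 0.4788 -0.0217]
wheel 1451 [ 511.8 -178.6] 55.17097473144531 0.2667258925979216
h 0 [255 105  96] [ 0.55224514 -0.13914611  0.3205243 ]
bar 56 c [476.1 223.7] size [84.   1.7] ang 12.7 med [0.4751 0.2232 0.0328]
steel z16-30 544 c [493.7 141.2] size [ 69.  155.3] ang 13.11 med [0.5047 0.1306 0.0246]
[  22   21   20   22   18   18   21   25   29  108  207 1071 1563   94
   64   59  114  151  188  105] [0.15  0.152 0.154 0.156 0.
[... 341 characters left out ...]
405 0.479 ] [ 0.4458 -0.192 ] [ 0.4789 -0.0201]
wheel 565 [ 505.  -176.9] 49.5819206237793 0.26584528569852417
h 1 [132 252 250] [ 0.5418992  -0.10221999  0.17366615]
bar>20 454 c [473.7 228.1] size [89.5 14.1] ang 13.82 med [0.4751 0.2267 0.0362]
w1 rail 1 70 Y [0.0367 0.037  0.0423 0.0475 0.0481] slope 0.004
w1 rail -1 72 Y [-0.0489 -0.047  -0.0421 -0.037  -0.0364] slope -0.052
mouth X [-0.1038 -0.1023 -0.0996] Y -0.0653 0.0659
bar>20 154 c [474.8 224.4] size [88.2  3.8] ang 12.42 med [0.4744 0.2234 0.0335]
w2 rail 1 72 Y [0.0369 0.0372 0.0425 0.0476 0.0483] slope -0.003
w2 rail -1 71 Y [-0.049  -0.0486 -0.0427 -0.0371 -0.0366] slope 0.028
mouth X [-0.1037 -0.1029 -0.1004] Y -0.0653 0.0661
```

```bash
cat >> h.py <<'E'
E0=np.array([.514,-.0825]);EX=np.array([-.029,-.9996]);EX/=np.linalg.norm(EX);EY=np.array([-EX[1],EX[0]]);EYAW=np.arctan2(EX[1],EX[0])
def ew(x,y,z): return np.r_[E0+x*EX+y*EY,z]
def we(p): d=np.asarray(p)[:2]-E0; return np.r_[d@EX,d@EY]
E
python3 - <<'E'
from h import *
yaw=np.arctan2(-.974,.2267);R=Rdown(yaw)
manip.set_gripper(.6,40)
manip.move_ptp([.474,.227,.12],R); manip.move_l([.474,.227,.007],max_speed=.1)
print("down",manip.current_force().round(1))
manip.set_gripper(0.,40); print("grip",manip.current_grip_width(),manip.current_grip_force(),manip.current_force().round(1),we(manip.current_ee_pos()))
manip.move_l(ew(-.305,0,.007),Rdown(EYAW),max_speed=.04)
print(manip.current_force().round(1),manip.current_time())
p,d,c=snap("wrist","w3")
snap("top","t3")
E
python3 - <<'E'
import cv2,numpy as np
a=cv2.imread("pics/w3.png"); b=cv2.imread("pics/t3.png")[150:260,220:420]
b=cv2.resize(b,(640,352)); a=cv2.resize(a,(400,250)); o=np.zeros((600,640,3),np.uint8);o[:352]=b;o[352:,:400]=a[:248];cv2.imwrite("pics/m3.png",o)
E
```

```text
down [-0.4  0.4  0.3]
grip 0.13350822775316962 43.73410999774933 [-1.1  1.8  4.9] [-0.30842318 -0.04875752]
[-6.   1.9  7.9] 9.925
```

View pics/m3.png

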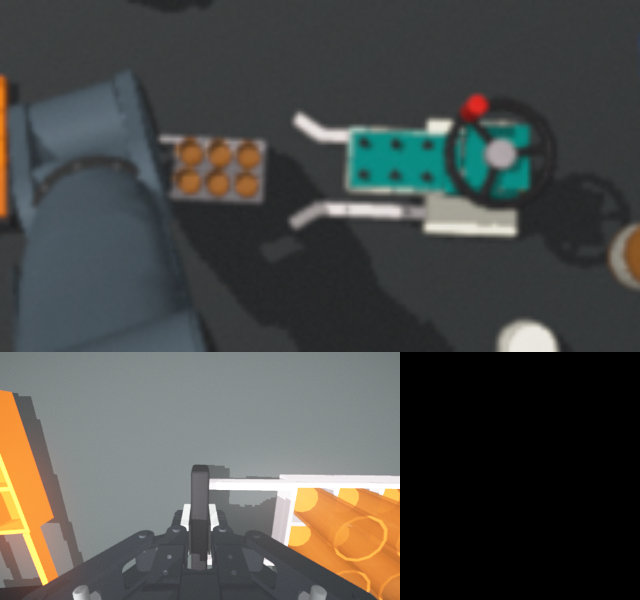

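The tray is aligned before the mouth: the block spans rows 138–201, the rails' inner edges are at about 142–202 further right on the slightly tilted axis, and the vials are standing. Now I'll slide it in.

```bash
python3 - <<'E'
from h import *
manip.set_gripper(0.,25)
R=Rdown(EYAW)
def rep(s):
    f=manip.current_force(); fx,fy=f[:2]@EX,f[:2]@EY; print(s,"pos",we(manip.current_ee_pos()).round(4),"F",round(fx,1),round(fy,1),round(f[2],1)); return fx,fy
rep("start")
for x in(-.26,-.22,-.18,-.15,-.135,-.127):
    manip.move_l(ew(x,0,.007),R,max_speed=.06 if x<-.14 else .04); fx,fy=rep(x)
    if abs(fx)>25 or abs(fy)>25: break
else:
    for x in np.arange(-.124,-.108,.0015):
        manip.move_l(ew(x,0,.007),R,max_speed=.02); fx,fy=rep(round(x,4))
        if abs(fx)>18: break
print(manip.current_time())
E
```

```text
start pos [-0.3049 -0.001 ] F -1.3 -6.2 8.0
-0.26 pos [-0.2599  0.0004] F 0.1 1.0 4.9
-0.22 pos [-0.22    0.0003] F 0.6 0.2 6.1
-0.18 pos [-0.1799  0.0003] F 0.4 -0.1 5.4
-0.15 pos [-0.1497  0.0003] F 0.6 1.6 5.4
-0.135 pos [-0.135   0.0003] F -1.1 0.6 5.9
-0.127 pos [-0.1269  0.0002] F -1.3 1.3 5.5
-0.124 pos [-0.1242  0.0003] F -3.1 0.5 6.9
-0.1225 pos [-0.1229  0.0002] F -4.3 0.3 6.8
-0.121 pos [-0.1214  0.0002] F -4.7 1.0 6.7
-0.1195 pos [-0.1199  0.0002] F -4.7 0.0 6.6
-0.118 pos [-0.1184  0.0002] F -6.2 -0.8 7.2
-0.1165 pos [-0.117   0.0002] F -4.5 -0.0 7.2
-0.115 pos [-1.163e-01  1.000e-04] F -13.9 0.4 8.3
-0.1135 pos [-0.1162  0.    ] F -28.4 -0.7 7.4
16.35
```

```bash
python3 - <<'E'
from h import *
R=Rdown(EYAW)
manip.move_l(ew(-.1155,0,.007),R,max_speed=.02); print(manip.current_force().round(1))
manip.set_gripper(.4); print(manip.current_force().round(1))
manip.move_l(ew(-.1155,0,.12),R,max_speed=.12); manip.move_l(ew(-.14,0,.40),R,max_speed=.25)
snap("wrist","w4"); print(manip.current_time())
def tilt(a): # tool down yaw EYAW then tilt so z leans to -x world
    s,c=np.sin(a),np.cos(a); T=np.array([[c,0,-s],[0,1,0],[s,0,c]]); 
    Ry=np.array([[c,0,s],[0,1,0],[-s,0,c]]); return Ry@Rdown(EYAW)
for a in(0,.2,.35,.5):
    for x in(.62,.66,.7):
        for z in(.2,.25,.3):
            Rt=tilt(a); q=manip.inverse_kinematics([x,-.178,z],Rt)
            cam=np.array([x,-.178,z])+Rt@np.array([.072,0,-.143]); ax=Rt@np.array([-.28,0,.96]); v=np.array([.545,-.18,.14])-cam
            cc=np.degrees(np.arccos(v@ax/np.linalg.norm(v))); print(a,x,z,q is not None,cam.round(2),"off",cc.round(),"elev",np.degrees(np.arctan2(-v[2],-v[0])).round(),"dist",np.linalg.norm(v).round(2))
E
```

```text
[0.2 9.2 6.5]
[-0.2 -0.1 -0.6]
19.3667
0 0.62 0.2 True [ 0.69 -0.18  0.34] off 20.0 elev 54.0 dist 0.25
0 0.62 0.25 True [ 0.69 -0.18  0.39] off 14.0 elev 60.0 dist 0.29
0 0.62 0.3 True [ 0.69 -0.18  0.44] off 10.0 elev 64.0 dist 0.34
0 0.66 0.2 True [ 0.73 -0.18  0.34] off 26.0 elev 47.0 dist 0.28
0 0.66 0.25 True [ 0.73 -0.18  0.39] off 20.0 elev 54.0 dist 0.31
0 0.66 0.3 True [ 0.73 -0.18  0.44] off 15.0 elev 58.0 dist 0.36
0 0.7 0.2 True [ 0.77 -0.18  0.34] off 32.0 elev 42.0 dist 0.3
0 0.7 0.25 True [ 0.77 -0.18  0.39] off 26.0 elev 48.0 dist 0.34
0 0.7 0.3 True [ 0.77 -0.18  0.44] off 21.0 elev 53.0 dist 0.38
0.2 0.62 0.2 True [ 0.72 -0.18  0.33] off 15.0 elev 47.0 dist 0.25
0.2 0.62 0.25 True [ 0.72 -0.18  0.38] off 9.0 elev 54.0 dist 0.29
0.2 0.62 0.3 True [ 0.72 -0.18  0.43] off 4.0 elev 59.0 dist 0.33
0.2 0.66 0.2 True [ 0.76 -0.18  0.33] off 21.0 elev 41.0 dist 0.28
0.2 0.66 0.25 True [ 0.76 -0.18  0.38] off 15.0 elev 48.0 dist 0.32
0.2 0.66 0.3 True [ 0.76 -0.18  0.43] off 9.0 elev 53.0 dist 0.36
0.2 0.7 0.2 True [ 0.8  -0.18  0.33] off 26.0 elev 36.0 dist 0.31
0.2 0.7 0.
[... 627 characters left out ...]
8  0.36] off 15.0 elev 39.0 dist 0.35
0.35 0.7 0.3 True [ 0.82 -0.18  0.41] off 9.0 elev 45.0 dist 0.38
0.5 0.62 0.2 True [ 0.75 -0.18  0.29] off 9.0 elev 36.0 dist 0.26
0.5 0.62 0.25 True [ 0.75 -0.18  0.34] off 1.0 elev 44.0 dist 0.29
0.5 0.62 0.3 True [ 0.75 -0.18  0.39] off 5.0 elev 51.0 dist 0.33
0.5 0.66 0.2 True [ 0.79 -0.18  0.29] off 14.0 elev 31.0 dist 0.29
0.5 0.66 0.25 True [ 0.79 -0.18  0.34] off 6.0 elev 39.0 dist 0.32
0.5 0.66 0.3 True [ 0.79 -0.18  0.39] off 1.0 elev 45.0 dist 0.35
0.5 0.7 0.2 True [ 0.83 -0.18  0.29] off 17.0 elev 28.0 dist 0.32
0.5 0.7 0.25 True [ 0.83 -0.18  0.34] off 10.0 elev 35.0 dist 0.35
0.5 0.7 0.3 True [ 0.83 -0.18  0.39] off 4.0 elev 41.0 dist 0.38
```

```bash
python3 - <<'E'
from h import *
a=.35;s,c=np.sin(a),np.cos(a);R=np.array([[c,0,s],[0,1,0],[-s,0,c]])@Rdown(EYAW)
manip.move_ptp([.70,-.10,.40],R); manip.set_gripper(1.); manip.move_l([.70,-.18,.25],max_speed=.2)
p,d,cal=snap("wrist","w5")
for n in("pointer","red_line","crank_handle","handwheel"):
    print(n,[(np.round(r["at"],4).tolist(),round(r["confidence"],2),proj(r["at"],cal).round().tolist()) for r in manip.look_for("wrist",n)[:4]])
print(manip.current_time())
u,v=proj([.54,-.18,.14],cal).astype(int); print(u,v)
x0,y0=max(u-100,0),max(v-75,0);cr=p[y0:y0+150,x0:x0+200,::-1]; cv2.imwrite("pics/c5.png",cv2.resize(cr,None,fx=4,fy=4,interpolation=2)); print(x0,y0)
# needle/tray check from w4
E
```

```text
pointer [([0.5339, -0.1136, 0.1715], 0.87, [262.0, 314.0]), ([0.788, 0.065, 0.0066], 0.66, [76.0, 30.0]), ([0.5394, -0.0824, 0.055], 0.5, [251.0, 238.0]), ([0.3372, -0.25, 0.041], 0.24, [363.0, 313.0])]
red_line [([0.5342, -0.2072, 0.1314], 0.69, [346.0, 282.0])]
crank_handle [([0.7761, -0.1569, 0.0295], 0.6, [292.0, 39.0])]
handwheel []
22.1917
322 285
222 210
```

View pics/c5.png

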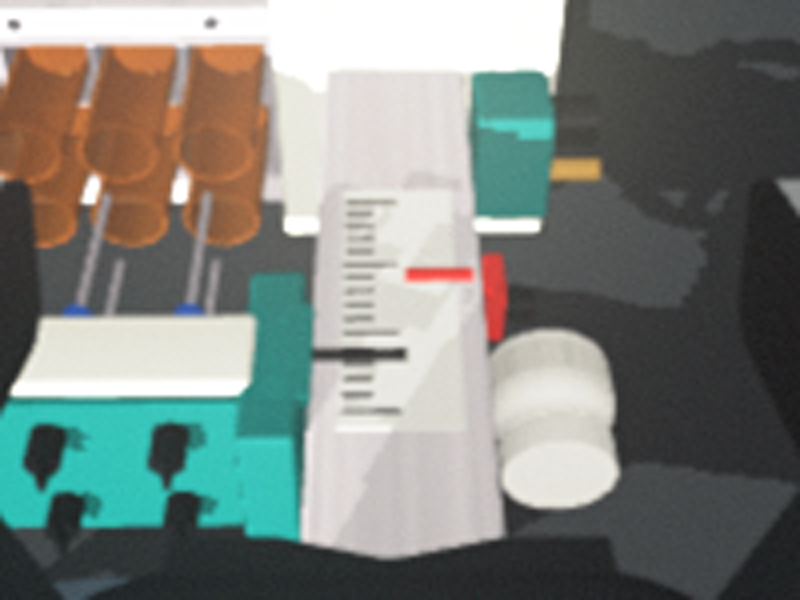

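View pics/w4.png

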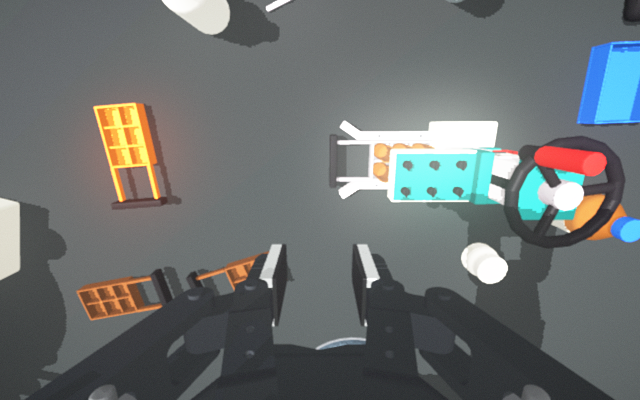

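The crop (upside down) shows the pointer at image (312,298) and the red line at (331.5,278.5) on the scale, with needles over the vials. w4 shows the tray home between the rails. Computing heights and wheel geometry.

```bash
cat > scale.py <<'E'
from h import *
from fit import load
from scipy import ndimage
def heights(p,cal,off=.0265):
    K=cal["camera_matrix"];p=p.astype(int)
    C=-cal["R"].T@cal["t"]; n=np.r_[EY,0]; q0=ew(.095,off,0)
    def hit(u,v):
        r=cal["R"].T@np.linalg.inv(K)@[u,v,1]; return C+r*((q0-C)@n)/(r@n)
    v,u=np.mgrid[:400,:640]; out={}
    U0,V0=proj(ew(.095,off,.14),cal)
    near=(abs(u-U0)<45)&(abs(v-V0)<60)
    red=near&(p[...,0]>150)&(p[...,1]<110)&(p[...,2]<110)
    lab,_=ndimage.label(red); res=[]
    for i in range(1,lab.max()+1):
        m=lab==i
        if m.sum()>8: res.append((m.sum(),hit(u[m].mean(),v[m].mean()),np.ptp(u[m]),np.ptp(v[m]),(u[m].mean().round(1),v[m].mean().round(1))))
    for r in res: print("red",r[0],we(r[1]).round(4),r[1][2].round(4),r[2:])
    P=[hit(a,b) for a,b in zip(u[near],v[near])]; P=np.array(P); X=(P[:,:2]-E0)@EX; Y=p.max(2)[near]
    # pointer: dark row-profile in scale middle columns
    m=(abs(X-.0925)<.004); z=P[m,2]; g=Y[m]; o=np.argsort(z); zb=np.arange(.1,.175,.001)
    prof=[g[(abs(z-b)<.0008)].mean() if (abs(z-b)<.0008).any() else np.nan for b in zb]
    k=np.nanargmin(prof); w=(abs(zb-zb[k])<.003); wt=np.clip(np.nanmax(prof)-np.array(prof)[w],0,None)-0; wt=np.clip(wt-np.nanmin(wt),0,None)
    print("pointer z",(zb[w]*wt).sum()/wt.sum(),"min",np.nanmin(prof).round(),"typ",np.nanmedian(prof).round())
if __name__=="__main__":
    import sys
    p,d,cal=load(sys.argv[1]); heights(p,cal)
    P=cloud(d,cal)
    for u,v in((312,298),(331,284),(335,290),(331,278)): print(u,v,P[v,u].round(4),we(P[v,u]).round(4))
E
python3 scale.py w5; python3 - <<'E'
from fit import *
for n in("w1","w4"):
    p,d,c=load(n);P=cloud(d,c);X=(P[...,:2]-E0)@EX;Y=(P[...,:2]-E0)@EY;Z=P[...,2];mx=p.max(2)
    m=(p[...,0]>110)&(p[...,0]-p[...,1]>90)&(p[...,0]-p[...,2]>90)&(Z>.25)&(abs(X-.095)<.08)&(abs(Y)<.08)
    t=m&(Z>.3165);h=np.column_stack([X[t],Y[t],Z[t]]);rect(h,n+" handle top (evap)"); print(np.histogram(Z[m],8))
    m=(mx<80)&(Z>.259)&(Z<.273)&(np.hypot(X-.095,Y)<.075)&(np.hypot(X-.095,Y)>.035)
    A=np.column_stack([2*X[m],2*Y[m],np.ones(m.sum())]);s=np.linalg.lstsq(A,X[m]**2+Y[m]**2,rcond=None)[0];print("rim",s[:2].round(4),m.sum(),np.sqrt(s[2]+s[0]**2+s[1]**2).round(4))
    m=(p.min(2)>130)&(Z>.262)&(np.hypot(X-.095,Y)<.02);print("hub",m.sum(),np.median(X[m]).round(4),np.median(Y[m]).round(4),np.median(Z[m]).round(4))
E
```

```text
red 114 [0.0394 0.0265] 0.0609 (np.int64(8), np.int64(25), (np.float64(279.8), np.float64(240.1)))
red 29 [0.0466 0.0265] 0.0651 (np.int64(6), np.int64(10), (np.float64(284.8), np.float64(242.2)))
red 96 [0.0459 0.0265] 0.0963 (np.int64(9), np.int64(18), (np.float64(282.2), np.float64(259.2)))
red 108 [0.1229 0.0265] 0.1349 (np.int64(6), np.int64(21), (np.float64(345.2), np.float64(283.1)))
red 36 [0.1061 0.0265] 0.1268 (np.int64(15), np.int64(2), (np.float64(330.5), np.float64(277.7)))
pointer z 0.15549150687825905 min 66.0 typ 226.0
312 298 [ 0.5418 -0.1677  0.158 ] [0.0843 0.0302]
331 284 [ 0.538  -0.1894  0.1365] [0.1062 0.0271]
335 290 [ 0.5357 -0.1937  0.1434] [0.1105 0.0249]
331 278 [ 0.5405 -0.1897  0.1298] [0.1064 0.0296]
w1 handle top (evap) 330 c [62.7 38.8] size [17.  16.7] ang 47.38 med [0.062  0.0391 0.3218]
(array([ 27,  44,  49,  46,  55,  60,  57, 330]), array([0.26564328, 0.2729246 , 0.28020593, 0.28748725, 0.29476857,
       0.3020499 , 0.30933122, 0.31661254, 0.32389387]))
rim [0.0934 0.0011] 1965 0.0487
hub 547 0.0937 0.0009 0.2697
w4 handle top (evap) 550 c [63.2 38.8] size [17.1 18.2] ang 85.88 med [0.0609 0.039  0.3216]
(array([ 71, 108, 132, 146, 162, 171, 185, 556]), array([0.26160348, 0.26941863, 0.27723378, 0.28504894, 0.29286409,
       0.30067925, 0.3084944 , 0.31630955, 0.32412471]))
rim [0.0918 0.002 ] 2984 0.0491
hub 802 0.0923 0.001 0.2695
```

```bash
cat > crank.py <<'E'
from h import *
C=np.array([.0942,.0004]); Z=.283; R=Rdown(EYAW)
def crank(h,dth,n=26,speed=.09):
    """grip handle at evap xy h, turn wheel by dth clockwise, release, rise; returns achieved angle"""
    h=np.asarray(h); manip.set_gripper(.5,40)
    manip.move_ptp(ew(*h,.40),R); manip.move_l(ew(*h,Z),R,max_speed=.15); manip.set_gripper(0.,40)
    p=we(manip.current_ee_pos()); print("grip",manip.current_grip_width().__round__(3),p.round(4),manip.current_force().round(1))
    r=.05; f0=np.arctan2(*(h-C)[::-1]); k=max(1,int(np.ceil(abs(dth)/(2*np.pi)*n))); tot=0; last=f0; mf=0;rec=[]
    for f in f0-np.linspace(0,dth,k+1)[1:]:
        manip.move_l(ew(*(C+r*np.array([np.cos(f),np.sin(f)])),Z),R,max_speed=speed)
        F=manip.current_force(); mf=max(mf,np.hypot(*F[:2])); rec.append((F[:2]@EX,F[:2]@EY))
        if np.linalg.norm(F)>60: print("FORCE",F,f); break
    manip.dwell(.2); q=we(manip.current_ee_pos()); print("end",q.round(4),np.hypot(*(q-C)).round(4),"maxF",mf.round(1),"F",manip.current_force().round(1),"meanF",np.mean(rec,0).round(1))
    manip.set_gripper(.5); manip.move_l(np.r_[manip.current_ee_pos()[:2],.40],R,max_speed=.25)
    print("t",manip.current_time()); return q
E
python3 - <<'E'
from crank import *
from scale import heights,load
p,d,cal=load("w5"); heights(p,cal,.0298)
manip.move_ptp([.62,-.1,.42],R)
q=crank([.0628,.0388],11.1); np.save("h1.npy",q)
E
```

```text
red 114 [0.04   0.0298] 0.0645 (np.int64(8), np.int64(25), (np.float64(279.8), np.float64(240.1)))
red 29 [0.0471 0.0298] 0.0686 (np.int64(6), np.int64(10), (np.float64(284.8), np.float64(242.2)))
red 96 [0.0464 0.0298] 0.0994 (np.int64(9), np.int64(18), (np.float64(282.2), np.float64(259.2)))
red 108 [0.1225 0.0298] 0.1376 (np.int64(6), np.int64(21), (np.float64(345.2), np.float64(283.1)))
red 36 [0.1059 0.0298] 0.1296 (np.int64(15), np.int64(2), (np.float64(330.5), np.float64(277.7)))
pointer z 0.15757815542573914 min 76.0 typ 225.0
grip 0.198 [0.063 0.039] [-1.9 -0.7  6.3]
end [ 0.0533 -0.0258] 0.0486 maxF 8.4 F [ 6.  -4.3  5. ] meanF [3.3 0.7]
t 39.45
```

```bash
python3 - <<'E'
from h import *
from scale import heights
a=.35;s,c=np.sin(a),np.cos(a);R=np.array([[c,0,s],[0,1,0],[-s,0,c]])@Rdown(EYAW)
manip.move_ptp([.70,-.10,.40],R); manip.set_gripper(1.); manip.move_l([.70,-.18,.25],max_speed=.2)
p,d,cal=snap("wrist","w6"); heights(p,cal,.0298); print(manip.current_time())
cv2.imwrite("pics/c6.png",cv2.resize(p[210:340,222:422,::-1],None,fx=4,fy=4,interpolation=2))
E
```

```text
red 52 [0.0381 0.0298] 0.0531 (np.int64(6), np.int64(12), (np.float64(279.2), np.float64(234.5)))
red 26 [0.0482 0.0298] 0.0709 (np.int64(4), np.int64(11), (np.float64(285.5), np.float64(243.4)))
red 42 [0.0407 0.0298] 0.08 (np.int64(5), np.int64(10), (np.float64(279.1), np.float64(248.3)))
red 78 [0.0466 0.0298] 0.0997 (np.int64(9), np.int64(18), (np.float64(282.3), np.float64(259.4)))
red 108 [0.1225 0.0298] 0.1378 (np.int64(6), np.int64(21), (np.float64(345.2), np.float64(283.3)))
red 38 [0.1054 0.0298] 0.1295 (np.int64(16), np.int64(2), (np.float64(330.1), np.float64(277.7)))
pointer z 0.1291596266264379 min 84.0 typ 231.0
42.05
```

View pics/c6.png

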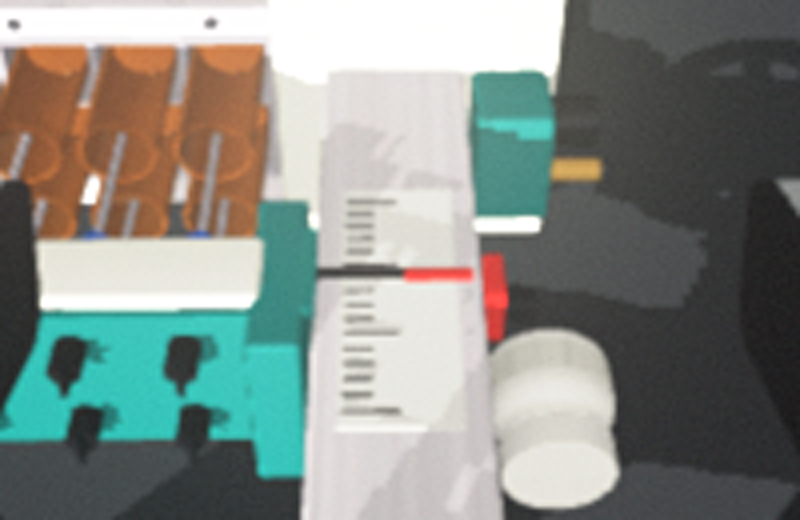

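The pointer (crop 360,272) is level with the red line (438,274), measured within 0.4 mm. The needles are in the vials, and the tray still stands against the stop.

```bash
python3 - <<'E'
from h import *
print(manip.current_force().round(1)); print(manip.sign_off())
E
```

```text
[-0.3 -0.3  0.3]
the job is handed in; nothing more can be done
None
```

I handed the job in at about 42 s: the tray is home against the stop, the needles are lowered into the vials with the pointer within about 0.4 mm of the red line, and the arm is clear; the judge's verdict was not shown.

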